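# Tighten the eye screw of a strap clamp with a tommy bar

### The job

Pick up the tommy bar, slide its round shaft well through the loop of the eye screw on the strap clamp, and with the bar turn the screw clockwise (seen from above) until its shoulder is down on the strap and it is nipped up to about 0.4 newton metres, never past 0.8, which would drag the strap askew. Then draw the bar out without loosening the screw and lay it flat back on the black rubber mat. Keep the gripper off the eye screw and the strap, and leave the other things alone.

Things in the scene. Friction and masses are not known exactly. Their poses are not given: they have to be found in the camera images.
- rod_grip (a point): Centre of the handle (half-way up) of the tommy bar, a loose steel tool of 0.3 kg: square handle 20 x 20 x 70 mm and, on the same axis, a bright round shaft 10 mm in diameter, 110 mm long, with a round end; 180 mm overall. +x points along the shaft to its end. It starts flat on the mat and balances about 16 mm from here towards the shaft, inside the handle.
- rod_shaft (a point): Middle of the part of the shaft that goes into the loop: on the bar's axis, 90 mm from the handle's centre and 55 mm from the end. Same axes as rod_grip. The bar is well through when this point is within 45 mm of the loop's centre.
- rod_tip (a point): The round free end of the bar's shaft, on its axis, 145 mm from the handle's centre. Same axes as rod_grip.
- eye_center (a point): Centre of the loop of the eye screw: an upright bright steel ring, round hole 16 mm in diameter, 30 mm outside, 16 mm thick along the hole. x is the hole's axis (level; the bar may enter from either end), z is up, the screw's axis. The bar has 3 mm of play in the hole each way and may yaw about 0.33 rad either way before it turns the screw. Seated, this point is 82 mm above the table.
- strap_toe (a point): Point on the middle line of the strap's top, 60 mm from the screw's axis along clamp_base +x, 42 mm above the table. Once the screw is seated, more turning drags the strap round against a springy seat of 12 N m per rad: this point goes towards clamp_base -y by 1 mm at 0.2 N m, 2 mm at 0.4, 4 mm at 0.8, and comes back when the screw is let go.
- eye_shoulder (a point): Underside centre of the screw's round shoulder, 30 mm in diameter, 40 mm below the loop's centre, on the screw's axis. Clockwise from above tightens: the screw sinks 12 mm a turn (1.9 mm per rad), turns at about 0.06 N m and keeps its place when let go. It starts roughly 0.6 to 1 rad short of seated (shoulder on the strap's top, 42 mm up); just where is not known and must be felt.
- clamp_base (a point): Fixed base of the clamp, on the table (height 0) on the screw's axis. x runs along the strap from heel to toe as it lies undisturbed, z up.
- mat: Black rubber mat, fixed on the table, 260 (x) x 140 (y) x 4 mm; origin at the centre of its underside.
- hammer: Hammer lying on the table, a bystander.
- brush: Brush with a handle lying on the table, a bystander.
- tin: Closed low tin, 70 mm in diameter and 50 mm tall, a bystander.
- offcut: Offcut of square steel tube, 40 x 40 mm and 80 mm long, lying on the table, a bystander.
- strap: The strap of the clamp with the eye screw it carries: a steel bar 150 x 38 x 12 mm, top 42 mm above the table, centred on the screw and bridging a square tube (under the toe) and a heel block, both 30 mm high. Origin on the screw's axis at the strap's underside; x towards the toe, z up.
Mind the look-alikes: they are no part of the job. There is more than one size of the part that bears rod_grip; the job needs the smallest.

How it is judged:
On the way, in this order (a step that is already met when the one before it is completed fails the run):
1. the bar's shaft is well through the loop of the eye screw (rod_shaft within 45 mm of eye_center, inside the hole) (distance between rod_shaft and eye_center below 0.045 m and y of rod_shaft in the frame of eye_center between -0.018 and 0.018 m and z of rod_shaft in the frame of eye_center between -0.013 and 0.013 m and angle between the x axis of rod_grip and the x axis of eye_center, either way round below 0.6 rad), for 0.1 s.
2. with the bar still in the loop, the screw is seated (within 0.4 mm) and nipped up clockwise, dragging strap_toe by at least 1 mm (0.2 N m) (all of step 1 and z of eye_center in the frame of clamp_base below 0.0824 m and y of strap_toe in the frame of clamp_base below -0.001 m), for 0.2 s.
At the end, for the whole second after the job is handed in: The screw is still seated (eye_center not more than 82.4 mm above the table), the strap is back in line (strap_toe within 1 mm of its undisturbed line), and the bar lies flat and still with its handle's centre over the mat and the handle resting on the mat (z of eye_center in the frame of clamp_base below 0.0824 m and y of strap_toe in the frame of clamp_base between -0.001 and 0.001 m and x of rod_grip in the frame of mat between -0.13 and 0.13 m and y of rod_grip in the frame of mat between -0.07 and 0.07 m and z of rod_grip in the frame of mat below 0.019 m and angle between rod_grip's own x axis and vertical between 1.45 and 1.69 rad and linear speed of rod below 0.02 m/s); the robot touches nothing.
It fails at once if strap dragged or pushed round by more than 4 mm at the toe (over 0.8 N m) (y of strap_toe in the frame of clamp_base above 0.004 m or y of strap_toe in the frame of clamp_base below -0.004 m).
It fails at once if gripper or arm pressing on the eye screw or the strap with more than 2 N (the bar must do the turning) (contact force between any of the fingers, the arm and strap above 2 N).
It fails at once if a bystander moved by more than 15 mm (distance of any of hammer, brush, tin, offcut from where it was at the start of the episode above 0.015 m).
It also fails if it takes over 72 s, if anything falls off the work surface, if the arm or the gripper's body presses on something with over 40 N, if the wrist force passes 120 N, or if a joint passes its speed limit or range.

### The arm

A 6-joint arm with a two-finger parallel gripper is mounted at the origin on the work surface. World frame = base frame: x ahead of the robot, y to its left, z up, the work surface at z = 0. Lengths are in m, angles in rad, forces in N, time in s.
With the tool pointing down it reaches from about 0.35 to 0.975 m from the base axis. Payload 4.9 kg.
Tool frame: the origin (TCP) lies between the finger pads; the fingertips stand 22 mm ahead of it and the grasp point (between the pads) lies 3 mm ahead of it; z points along the fingers, y is the line along which they close (so a half turn about z gives the same grasp; the last joint's range is limited). The gripper opens to 85 mm and grips with 20 to 120 N. Pads are 22 mm wide; open, the fingers measure 114 mm over their backs; the gripper's body (76 mm by 85 mm) begins 54 mm behind the grasp point. The pads swing forward as they close: fully open they stand 13 mm farther back than shut.
Start: joints at [-0.119, 0.053, 1.613, -0, 1.476, -0.119], TCP at [0.625, 0, 0.227] pointing down, gripper open.
Joint ranges: [-3.01, 3.01], [-1.01, 2.22], [0.06, 2.58], [-1.02, 4.17], [0.09, 2.62], [-3.14, 3.14]. Speed limits (rad/s): [2.57, 2.57, 3.14, 3.14, 3.14, 3.14].

### API

Orientations are given as a unit quaternion [w, x, y, z].
In Python, from plant import state, grab_frame, get_calibration, job_done, recognise, regions_of gives the robot as it stands.
- The arm moves only by the tool apply_moves, never from a script. Its argument "targets" is a list of rows, each an object with "translation": the shift along the tool's x, y, z normalised to -1 to 1, where 1 is 100 mm, a list of three; "twist": the turn about the tool's z normalised to -1 to 1, where 1 is 0.1 rad; "hand": the opening, from 0 (shut) to 1 (fully open). A call has 1 to 8 rows; each row shifts and turns the commanded pose from where the row before left it, along the tool's axes as they then stand; what a row does not reach is not made up. A row lasts 1/10 s, in which the tool goes at most 50 mm and 8.59 degrees, less where a joint would pass 70% of its speed; a pose out of reach is approached as far as the arm can. A call with a number of a shift or a turn outside -1 to 1 is refused whole. A call with a gripper value outside its range is refused whole. The fingers move at their own pace and stop on an object; the grip force is fixed at half the most. Time passes only in rows, so rows that do not move let the fingers close. It gives the time, the measured TCP pose, the force, the opening and the grip force at its end, in the units of the state.
- state(): the state, without advancing time (a new reading comes with each control period).
- grab_frame(name): name is "scene" or "side" or "wrist"; returns the picture (384x512x3 uint8, red, green, blue); there is no depth.
- get_calibration(name): a dict with "camera_matrix" (3x3 intrinsics, pixels), "pose" (4x4, takes a point from camera to world coordinates). Camera axes: x right, y up, looking along -z (the intrinsics and any distortion apply to the point x, -y, -z); pixel columns grow to the right and rows downward; lengths in m; the calibration is good to about 2 mm. A picture is of the moment at which its call begins: read the wrist's pose just before it. get_calibration takes no time and is no camera call; for the wrist camera it gives the pose at the moment of the call.
- job_done(): hands the job in; it is judged then, once.
Trained networks look in the newest picture that a camera, given by its name, has taken for a name from the list of things; names that differ only in an ending like _2 or _b are one class to them, and where a whole thing is asked for, a point or a joint stands for the part that bears it (a point fixed in the world has none). Each returns a list of dicts, best first, with "score" (0 to 1); they miss things now and then, are a little off and sometimes report something else, mostly with a low value. They report only what shows in the picture. A call takes as long as a camera call. They do not tell look-alikes from the thing itself.
- recognise(camera, query): "point" ([x, y, z] in m, in world coordinates, good to about 4 mm: the middle of the surface that is visible of it).
- regions_of(camera, query): "pixels" (384x512 bool, what is visible of it).
The state is a dict: "time": time; "joint_pos": joint angles; "joint_vel": joint speeds; "joint_efforts": joint torques, N m; "tool_pos": TCP position; "tool_rot": TCP orientation; "contact_force": force on the tool from outside, world axes, zero at the start; "ft_torque": the same for the moment, N m; "gripper_width": opening from 0.0 (shut) to 1.0 (fully open); "grasp_force": force on a finger pad.
Only numpy, scipy, OpenCV 4.12 (cv2) and the standard library are available. Lean on these libraries where they do the work, as an engineer would, in place of code of your own. Each camera call takes 0.05 s, during which the arm holds its last target. There are 200 camera calls.

## Working session

There is one attempt and no reset: what is moved stays moved. The work goes in short steps, Python scripts to look and compute and a tool call to move; the robot and the scene stay as the last step left them, time stands still between calls to the robot, and variables do not carry over. Pictures are saved under pics/ and viewed, at most 10 in all, crops included, and the job is handed in when it is done.

Besides the shell and the picture viewer there is one more tool, called after "Request:" in YAML: its name, and indented under it one key for each argument. apply_moves: Moves the arm, as the interface text tells. Its arguments: {"type":"object","properties":{"targets":{"type":"array"}},"required":["targets"]}

```bash
ls; mkdir -p pics
cat > h.py <<'E'
from plant import *
import numpy as np, cv2
def save(n,f,crop=None,s=1):
    im=grab_frame(n)
    if crop: im=im[crop[1]:crop[3],crop[0]:crop[2]]
    im=cv2.resize(im,None,fx=s,fy=s,interpolation=cv2.INTER_CUBIC)
    cv2.imwrite('pics/'+f,im[:,:,::-1]); return im
def ray(n,u,v):
    c=get_calibration(n);K=np.array(c['camera_matrix']);P=np.array(c['pose'])
    d=np.linalg.inv(K)@[u,v,1]; d=P[:3,:3]@[d[0],-d[1],-d[2]]
    return P[:3,3],d/np.linalg.norm(d)
def atz(n,u,v,z):
    o,d=ray(n,u,v); return o+d*(z-o[2])/d[2]
def proj(n,p):
    c=get_calibration(n);K=np.array(c['camera_matrix']);P=np.array(c['pose'])
    q=P[:3,:3].T@(np.array(p)-P[:3,3]); q=K@[q[0],-q[1],-q[2]]; return q[:2]/q[2]
E
python3 - <<'E'
from h import *
np.set_printoptions(precision=4,suppress=True)
a=save('scene','s1.png');b=save('side','s2.png')
cv2.imwrite('pics/both.png',np.vstack([a,b])[:,:,::-1][:, :])
print({k:np.round(v,3) for k,v in state().items()})
for n in ('scene','side'):
    print(n,get_calibration(n)['pose'],get_calibration(n)['camera_matrix'])
    for q in ['rod_grip','rod_tip','eye_center','strap_toe','mat','strap','tin','hammer','brush','offcut']:
        print(q,[(np.round(d['point'],3).tolist(),round(d['score'],2)) for d in recognise(n,q)][:4])
E
```

```text
pics
{'time': np.float64(0.1), 'joint_pos': array([-0.119,  0.053,  1.614, -0.   ,  1.476, -0.119]), 'joint_vel': array([ 0.001, -0.001, -0.002,  0.   , -0.001, -0.   ]), 'joint_efforts': array([  0.001, -39.49 , -37.136,  -0.   ,   0.004,  -0.   ]), 'tool_pos': array([0.624, 0.   , 0.226]), 'tool_rot': array([-0.001,  0.707,  0.707, -0.001]), 'contact_force': array([-0.087,  0.602,  0.275]), 'ft_torque': array([-0.017, -0.043, -0.013]), 'grasp_force': np.float64(0.0), 'gripper_width': np.float64(0.998)}
scene [[ 0.6154 -0.6711  0.4134  1.1255]
 [ 0.7882  0.5223 -0.3255 -0.3781]
 [ 0.0026  0.5262  0.8504  1.2549]
 [ 0.      0.      0.      1.    ]] [[467.8849   0.     266.5404]
 [  0.     467.8849 190.2875]
 [  0.       0.       1.    ]]
rod_grip [([0.331, 0.501, 0.024], 0.95), ([0.328, -0.23, 0.025], 0.88), ([0.524, 0.216, 0.019], 0.76)]
rod_tip [([0.329, -0.231, 0.021], 0.86), ([0.329, 0.508, 0.022], 0.66), ([0.518, 0.22, 0.02], 0.56)]
eye_center [([0.737, 0.259, 0.019], 0.49), ([0.553, -0.117, 0.078], 0.47), ([0.521, 0.215, 0.023], 0.34)]
strap_toe [([0.556, -0.119, 0.045], 0.75)]
[... 468 characters left out ...]
6836  0.7296  1.0704]
 [ 0.      0.      0.      1.    ]] [[429.9956   0.     255.4594]
 [  0.     429.9956 187.9947]
 [  0.       0.       1.    ]]
rod_grip [([0.316, 0.503, 0.022], 0.83), ([0.322, -0.235, 0.02], 0.81), ([0.515, 0.216, 0.018], 0.5)]
rod_tip [([0.321, -0.237, 0.021], 0.94), ([0.317, 0.504, 0.021], 0.68)]
eye_center [([0.548, -0.115, 0.078], 0.59)]
strap_toe [([0.543, -0.111, 0.046], 0.93)]
mat [([0.512, 0.225, 0.001], 0.83)]
strap [([0.543, -0.115, 0.042], 0.74), ([0.546, -0.116, 0.076], 0.6)]
tin [([0.47, -0.408, 0.057], 0.63)]
hammer [([0.775, -0.038, 0.025], 0.97), ([0.543, -0.117, 0.076], 0.48)]
brush [([0.743, 0.252, 0.021], 0.86)]
offcut [([0.686, -0.347, 0.04], 0.85)]
```

View pics/s1.png

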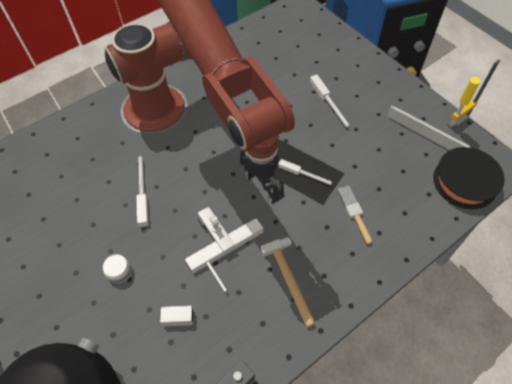

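View pics/s2.png

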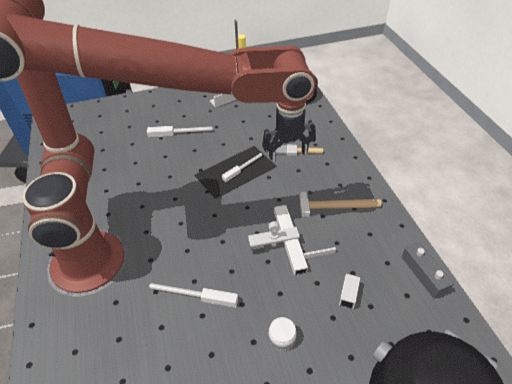

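The smallest bar lies on the mat (scene 290,166 → 330,184); the clamp is at scene ~(220,240), side ~(280,238). I'll zoom in on the clamp and the mat.

Run:
```python
from h import *
a=cv2.imread('pics/s1.png');b=cv2.imread('pics/s2.png')
r=lambda im,x,y,w,h:cv2.resize(im[y:y+h,x:x+w],(400,300),interpolation=cv2.INTER_CUBIC)
cv2.imwrite('pics/m1.png',np.vstack([np.hstack([r(a,170,190,120,90),r(b,235,190,120,90)]),np.hstack([r(a,250,130,120,90),r(b,180,125,120,90)])]))
for n in('scene','side'): print(proj(n,[.55,-.116,.08]))
```

```text
[213.25534308 223.92996375]
[275.43463448 228.90123331]
```

View pics/m1.png

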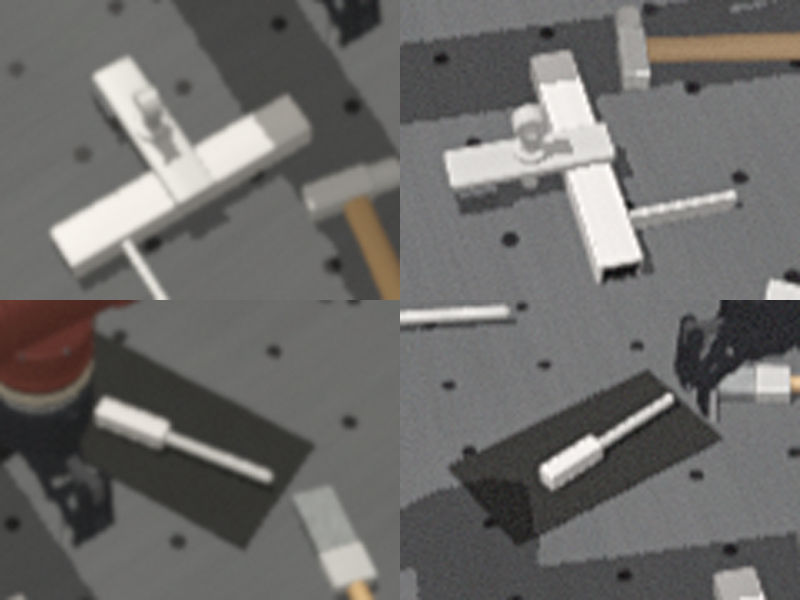

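The clamp crops show the eye ring on the strap (heel upper-left in the scene view, toe over the long tube). The bar lies on the mat with the shaft pointing towards scene lower right.

Request:
apply_moves:
  targets:
    - {"translation":[0.35,-0.15,0],"twist":0,"hand":1}
    - {"translation":[0.35,-0.15,0],"twist":0,"hand":1}
    - {"translation":[0.35,-0.15,0],"twist":0,"hand":1}
    - {"translation":[0.35,-0.15,0],"twist":0,"hand":1}
    - {"translation":[0.35,-0.15,0],"twist":0,"hand":1}
    - {"translation":[0.35,-0.15,0],"twist":0,"hand":1}
    - {"translation":[0,0,0],"twist":0,"hand":1}
    - {"translation":[0,0,0],"twist":0,"hand":1}

```text
time: 1.9
tool_pos: [0.5348, 0.2105, 0.2272]
tool_rot: [0.0, 0.706, 0.708, 0.0]
contact_force: [-0.6, 0.4, -1.0]
gripper_width: 1.005
grasp_force: 0.0
```

```bash
cat >> h.py <<'E'
np.set_printoptions(precision=4,suppress=True)
def bar(n,z=.014):
    "principal line of the rod's region in the plane z"
    rs=regions_of(n,'rod_grip'); out=[]
    for r in rs[:3]:
        m=r['pixels'].astype(np.uint8); v,u=np.nonzero(m)
        if len(u)<50: continue
        P=np.array([atz(n,a,b,z) for a,b in zip(u[::3],v[::3])])[:,:2]; c=P.mean(0)
        w=np.linalg.svd(P-c,full_matrices=False)[2]; t=(P-c)@w[0]; s=(P-c)@w[1]
        print(round(r['score'],2),'c',c,'dir',w[0],'ext',t.min(),t.max(),'halfwidths',[round(float(np.ptp(s[(t>=q)&(t<q+.02)])),4) for q in np.arange(t.min(),t.max()-.01,.02)])
E
python3 - <<'E'
from h import *
print(state()['tool_pos'],state()['tool_rot'],get_calibration('wrist')['pose'])
save('wrist','w1.png'); bar('wrist')
save('scene','s3.png'); bar('scene')
E
```

```text
[0.5348 0.2105 0.2272] [0.0003 0.7065 0.7077 0.    ] [[ 1.     -0.0011  0.0002  0.5356]
 [ 0.001   0.9655  0.2602  0.2758]
 [-0.0005 -0.2602  0.9655  0.3751]
 [ 0.      0.      0.      1.    ]]
0.64 c [0.5329 0.2249] dir [-0.8991 -0.4377] ext -0.10667252924250059 0.07441632017701492 halfwidths [0.0083, 0.0094, 0.0095, 0.0101, 0.0101, 0.02, 0.0205, 0.0219, 0.0214]
0.89 c [ 0.308  -0.2242] dir [ 0.8839 -0.4676] ext -0.15812740616186544 0.09495117760920059 halfwidths [0.013, 0.0098, 0.0095, 0.0038, 0.0127, 0.0126, 0.0129, 0.0219, 0.03, 0.0278, 0.0307, 0.0305, 0.018]Traceback (most recent call last):
  File "<stdin>", line 4, in <module>
  File "h.py", line 26, in bar
    print(round(r['score'],2),'c',c,'dir',w[0],'ext',t.min(),t.max(),'halfwidths',[round(float(np.ptp(s[(t>=q)&(t<q+.02)])),4) for q in np.arange(t.min(),t.max()-.01,.02)])
                                                                                               ~~~~~~^^^^^^^^^^^^^^^^^^^^^
    return _methods._ptp(a, axis=axis, out=out, **kwargs)
           ~~~~~~~~~~~~~^^^^^^^^^^^^^^^^^^^^^^^^^^^^^^^^^
    umr_maximum(a, axis, None, out, keepdims),
    ~~~~~~~~~~~^^^^^^^^^^^^^^^^^^^^^^^^^^^^^^
ValueError: zero-size array to reduction operation maximum which has no identity
```

View pics/w1.png

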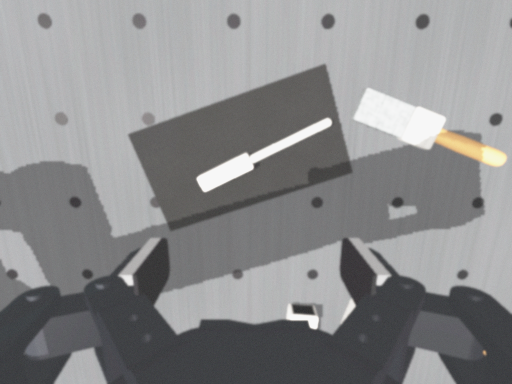

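The bar on the mat measures 181 mm long, which makes it the smallest. It runs from the tip at (0.629,0.272) to the handle centre at about (0.498,0.208), and its shaft heading is 0.453 rad. Next I grasp it with tool x along the shaft.

Request:
apply_moves:
  targets:
    - {"translation":[0,-0.3,0.15],"twist":1,"hand":1}
    - {"translation":[0,0,0.15],"twist":1,"hand":1}
    - {"translation":[0,0,0.15],"twist":1,"hand":1}
    - {"translation":[0,0,0.15],"twist":1,"hand":1}
    - {"translation":[0,0,0.15],"twist":1,"hand":1}
    - {"translation":[0,0,0.15],"twist":1,"hand":1}
    - {"translation":[0,0,0.15],"twist":1,"hand":1}
    - {"translation":[0,0,0.15],"twist":1,"hand":1}

```text
time: 2.9
tool_pos: [0.5055, 0.209, 0.1065]
tool_rot: [0.0, 0.928, 0.373, 0.0]
contact_force: [0.4, 0.8, 0.4]
gripper_width: 1.005
grasp_force: 0.0
```

Request:
apply_moves:
  targets:
    - {"translation":[0,0,0.1],"twist":1,"hand":1}
    - {"translation":[0,0,0.1],"twist":1,"hand":1}
    - {"translation":[0,0,0.1],"twist":1,"hand":1}
    - {"translation":[0,0,0.1],"twist":0.2,"hand":1}
    - {"translation":[0,0,0],"twist":0,"hand":1}
    - {"translation":[0,0,0],"twist":0,"hand":1}

```text
time: 3.5
tool_pos: [0.5051, 0.2096, 0.067]
tool_rot: [0.0, 0.975, 0.224, -0.0]
contact_force: [-0.5, 0.2, -0.1]
gripper_width: 1.003
grasp_force: 0.0
```

Run:
```python
from h import *
s=state();print(s['tool_pos'],s['tool_rot'],s['joint_pos'])
from scipy.spatial.transform import Rotation as R
q=s['tool_rot'];x=R.from_quat([*q[1:],q[0]]).as_matrix();print(x)
save('wrist','w2.png');
for n in ['wrist']:
    bar(n)
```

```text
[0.5051 0.2096 0.067 ] [ 0.      0.9746  0.2238 -0.0002] [ 0.2572  0.0238  1.9242 -0.      1.194   1.3765]
[[ 0.8998  0.4363 -0.0004]
 [ 0.4363 -0.8998 -0.0001]
 [-0.0004 -0.0001 -1.    ]]
0.84 c [0.5399 0.2298] dir [-0.8997 -0.4365] ext -0.09714867520134998 0.08549968504359076 halfwidths [0.01, 0.0104, 0.01, 0.0103, 0.0092, 0.0203, 0.0201, 0.0221, 0.0211]
```

Request:
apply_moves:
  targets:
    - {"translation":[0,0,0.2],"twist":0,"hand":1}
    - {"translation":[0,0,0.18],"twist":0,"hand":1}
    - {"translation":[0,0,0],"twist":0,"hand":0}
    - {"translation":[0,0,0],"twist":0,"hand":0}
    - {"translation":[0,0,0],"twist":0,"hand":0}
    - {"translation":[0,0,0],"twist":0,"hand":0}
    - {"translation":[0,0,0],"twist":0,"hand":0}
    - {"translation":[0,0,0],"twist":0,"hand":0}

```text
time: 4.4
tool_pos: [0.5053, 0.2101, 0.0297]
tool_rot: [-0.0, 0.975, 0.224, 0.0]
contact_force: [0.4, 1.0, 0.2]
gripper_width: -0.0
grasp_force: 0.0
```

Request:
apply_moves:
  targets:
    - {"translation":[0,0,0],"twist":0,"hand":0}
    - {"translation":[0,0,-0.2],"twist":0,"hand":0}
    - {"translation":[0,0,-0.4],"twist":0,"hand":0}
    - {"translation":[0,0,-0.5],"twist":0,"hand":0}
    - {"translation":[0,0,-0.5],"twist":0,"hand":0}
    - {"translation":[0,0,0],"twist":0,"hand":0}

```text
time: 5.0
tool_pos: [0.5097, 0.2113, 0.1989]
tool_rot: [-0.0, 0.975, 0.224, 0.008]
contact_force: [0.8, -0.4, 0.5]
gripper_width: -0.001
grasp_force: 0.0
```

Run:
```python
from h import *
s=state();print(s['tool_pos'],s['gripper_width'],s['grasp_force'],s['contact_force'])
save('wrist','w3.png'); bar('wrist')
```

```text
[0.5097 0.2113 0.1989] -0.001147332172498811 0.0 [ 0.7942 -0.4079  0.4645]
0.74 c [0.4507 0.4751] dir [-0.9815  0.1917] ext -0.03827236453904391 0.05074819487096207 halfwidths [0.0159, 0.0171, 0.0173, 0.0141]
```

View pics/w3.png

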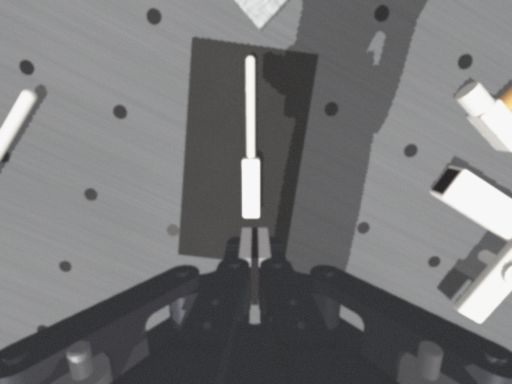

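Run:
```python
from h import *
for p,z in (((251,217),.024),((251,158),.024),((250,57),.014),((251,188),.024)): print(atz('wrist',*p,z))
print(proj('wrist',state()['tool_pos']), proj('wrist',state()['tool_pos']-np.array([0,0,.022])))
```

```text
[0.4641 0.1936 0.024 ]
[0.5263 0.2234 0.024 ]
[0.6199 0.2696 0.014 ]
[0.4955 0.2087 0.024 ]
[253.0726 240.2786] [253.2282 226.0322]
```

Run:
```python
from h import *
for n in ('scene','side'): print(proj(n,[.4965,.209,.024]),proj(n,[.4965,.209,.0]))
print(atz('scene',290,167,.024),atz('side',231.6,173.6,.024))
a=save('scene','s4.png')
b=grab_frame('side')
r=lambda im,x,y,w,h:cv2.resize(im[y:y+h,x:x+w],(400,300),interpolation=cv2.INTER_CUBIC)
cv2.imwrite('pics/m2.png',np.hstack([r(a,230,110,120,90),r(b,180,100,120,90)])[:,:,::-1])
```

```text
[289.1887 164.9577] [288.8653 169.1899]
[230.5599 171.525 ] [230.9825 176.3961]
[0.5042 0.206  0.024 ] [0.4974 0.198  0.024 ]
```

View pics/m2.png

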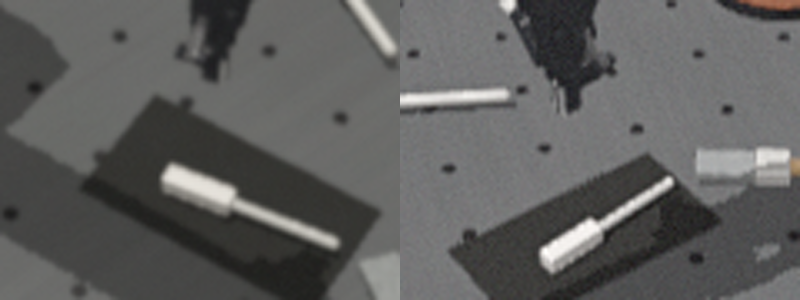

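The bar has not moved. The fingers shut without gripping, so I'll go down again and watch the closing in steps.

Request:
apply_moves:
  targets:
    - {"translation":[0,0,0],"twist":0,"hand":1}
    - {"translation":[0,0,0],"twist":0,"hand":1}
    - {"translation":[0,0,0.4],"twist":0,"hand":1}
    - {"translation":[0,0,0.5],"twist":0,"hand":1}
    - {"translation":[0,0,0.5],"twist":0,"hand":1}
    - {"translation":[0,0,0.2],"twist":0,"hand":1}
    - {"translation":[0,0,0.1],"twist":0,"hand":1}
    - {"translation":[0,0,0],"twist":0,"hand":1}

```text
time: 6.0
tool_pos: [0.5037, 0.2096, 0.0173]
tool_rot: [0.0, 0.975, 0.223, -0.002]
contact_force: [0.3, 0.5, 0.4]
gripper_width: 1.002
grasp_force: 0.0
```

Request:
apply_moves:
  targets:
    - {"translation":[0,0,0],"twist":0,"hand":1}
    - {"translation":[0,0,0],"twist":0,"hand":0.4}
    - {"translation":[0,0,0],"twist":0,"hand":0.4}
    - {"translation":[0,0,0],"twist":0,"hand":0.4}
    - {"translation":[0,0,0],"twist":0,"hand":0.4}

```text
time: 6.5
tool_pos: [0.5054, 0.2101, 0.0198]
tool_rot: [-0.0, 0.975, 0.224, 0.001]
contact_force: [0.8, 0.4, 0.6]
gripper_width: 0.396
grasp_force: 0.0
```

Run:
```python
from h import *
s=state();print(s['tool_pos'],s['tool_rot'],s['gripper_width'],s['grasp_force'],s['contact_force'])
a=grab_frame('wrist');c=grab_frame('side')
r=lambda im,x,y,w,h:cv2.resize(im[y:y+h,x:x+w],(400,300),interpolation=cv2.INTER_CUBIC)
cv2.imwrite('pics/m3.png',np.hstack([r(a,0,0,512,384),r(c,180,100,120,90)])[:,:,::-1])
```

```text
[0.5054 0.2101 0.0198] [-0.      0.9747  0.2235  0.0006] 0.39562762762515064 0.0 [0.826  0.3569 0.6497]
```

View pics/m3.png

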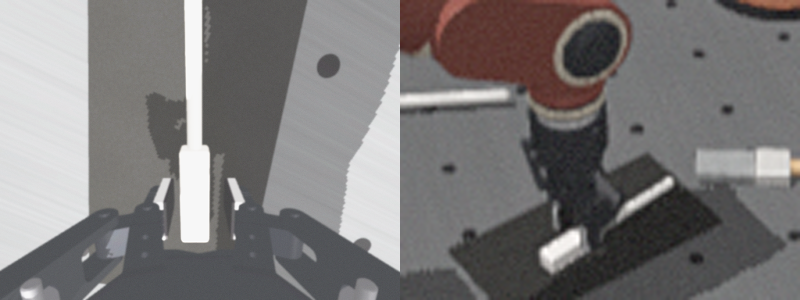

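Fingers now straddle the handle cleanly (wrist crop: handle at 195,195, pads at 165 and 237). Closing here.

Request:
apply_moves:
  targets:
    - {"translation":[0,0,-0.03],"twist":0,"hand":0.3}
    - {"translation":[0,0,0],"twist":0,"hand":0.2}
    - {"translation":[0,0,0],"twist":0,"hand":0.1}
    - {"translation":[0,0,0],"twist":0,"hand":0.1}

```text
time: 7.0
tool_pos: [0.505, 0.21, 0.0221]
tool_rot: [0.0, 0.975, 0.224, -0.0]
contact_force: [-0.4, -0.4, -0.3]
gripper_width: 0.101
grasp_force: 0.0
```

Run:
```python
from h import *
s=state();print(s['tool_pos'],s['gripper_width'],s['grasp_force'],s['contact_force'],s['joint_pos'])
a=grab_frame('wrist');c=grab_frame('side')
r=lambda im,x,y,w,h:cv2.resize(im[y:y+h,x:x+w],(400,400),interpolation=cv2.INTER_CUBIC)
cv2.imwrite('pics/m4.png',np.hstack([r(a,130,150,230,230),r(c,210,140,50,50)])[:,:,::-1])
print(proj('side',[.4965,.209,.024]),proj('side',s['tool_pos']),proj('side',s['tool_pos']-[0,0,.022]),proj('wrist',s['tool_pos']))
```

```text
[0.505  0.21   0.0221] 0.10066955191484545 0.0 [-0.424  -0.4179 -0.3197] [ 0.258   0.0895  1.9421 -0.      1.1101  1.378 ]
[230.5599 171.525 ] [232.8772 171.1933] [233.2395 175.6556] [253.0261 240.2562]
```

View pics/m4.png

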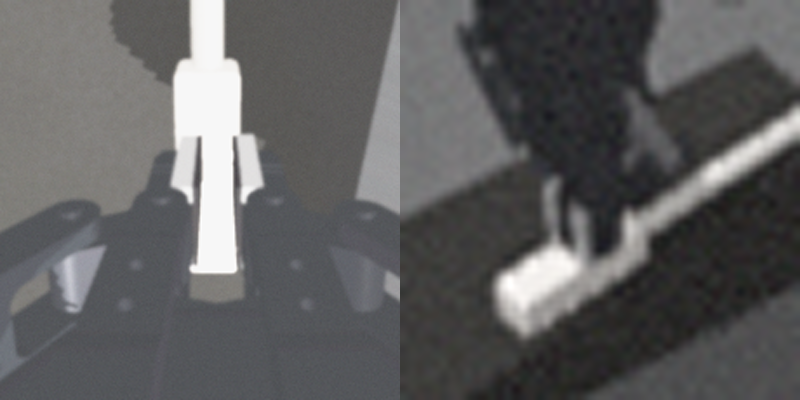

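The pads are still above the handle, so the fingertips reach less far than assumed. I'll open and lower gradually, watching the force.

Request:
apply_moves:
  targets:
    - {"translation":[0,0,0],"twist":0,"hand":0.5}
    - {"translation":[0,0,0],"twist":0,"hand":0.5}
    - {"translation":[0,0,0],"twist":0,"hand":0.5}
    - {"translation":[0,0,0.05],"twist":0,"hand":0.5}
    - {"translation":[0,0,0.05],"twist":0,"hand":0.5}
    - {"translation":[0,0,0],"twist":0,"hand":0.5}

```text
time: 7.7
tool_pos: [0.504, 0.2097, 0.0108]
tool_rot: [0.0, 0.975, 0.223, -0.001]
contact_force: [-0.3, -0.2, 0.2]
gripper_width: 0.498
grasp_force: 0.0
```

Request:
apply_moves:
  targets:
    - {"translation":[0,0,0],"twist":0,"hand":0.15}
    - {"translation":[0,0,0],"twist":0,"hand":0.15}
    - {"translation":[0,0,0],"twist":0,"hand":0.15}
    - {"translation":[0,0,0],"twist":0,"hand":0.15}

```text
time: 8.1
tool_pos: [0.5051, 0.2101, 0.0123]
tool_rot: [-0.0, 0.975, 0.223, 0.0]
contact_force: [-0.9, -0.1, 2.3]
gripper_width: 0.209
grasp_force: 60.0
```

Gripped now (60 N, 20 mm handle). The bar's axis sits about 2 mm above the TCP. Next I lift and go look over the clamp.

Request:
apply_moves:
  targets:
    - {"translation":[0,0,0],"twist":0,"hand":0}
    - {"translation":[0,0,-0.2],"twist":0,"hand":0}
    - {"translation":[0,0,-0.5],"twist":0,"hand":0}
    - {"translation":[0,0,-0.5],"twist":0,"hand":0}
    - {"translation":[0,0,-0.5],"twist":0,"hand":0}
    - {"translation":[0,0,-0.2],"twist":0,"hand":0}

```text
time: 8.7
tool_pos: [0.5072, 0.2104, 0.2079]
tool_rot: [0.0, 0.975, 0.223, 0.004]
contact_force: [0.7, 0.2, -2.7]
gripper_width: 0.208
grasp_force: 59.5
```

Request:
apply_moves:
  targets:
    - {"translation":[-0.26,0.37,0],"twist":0,"hand":0}
    - {"translation":[-0.26,0.37,0],"twist":0,"hand":0}
    - {"translation":[-0.26,0.37,0],"twist":0,"hand":0}
    - {"translation":[-0.26,0.37,0],"twist":0,"hand":0}
    - {"translation":[-0.26,0.37,0],"twist":0,"hand":0}
    - {"translation":[-0.26,0.37,0],"twist":0,"hand":0}
    - {"translation":[-0.26,0.37,0],"twist":0,"hand":0}
    - {"translation":[-0.26,0.37,0],"twist":0,"hand":0}

```text
time: 9.5
tool_pos: [0.4455, -0.1487, 0.2011]
tool_rot: [-0.0, 0.975, 0.223, -0.0]
contact_force: [0.7, 0.1, -3.7]
gripper_width: 0.21
grasp_force: 59.6
```

Request:
apply_moves:
  targets:
    - {"translation":[0,0,0],"twist":0,"hand":0}
    - {"translation":[0,0,0],"twist":0,"hand":0}
    - {"translation":[0,0,0],"twist":0,"hand":0}

```text
time: 9.8
tool_pos: [0.4464, -0.1463, 0.2013]
tool_rot: [-0.001, 0.975, 0.224, -0.0]
contact_force: [-0.5, -0.3, -3.0]
gripper_width: 0.212
grasp_force: 59.8
```

Run:
```python
from h import *
s=state();print(s['tool_pos'],s['gripper_width'],s['grasp_force'],s['contact_force'],s['ft_torque'],s['joint_pos'])
save('wrist','w5.png')
for q in ('eye_center','strap','strap_toe','rod_tip','rod_grip'):
    for d in recognise('wrist',q)[:3]: print(q,d['score'],d['point'],proj('wrist',d['point']))
```

```text
[ 0.4464 -0.1463  0.2013] 0.21177245372947548 59.78508174419403 [-0.464  -0.2874 -2.972 ] [-0.0088  0.014  -0.0272] [-0.4755 -0.3159  1.9903  0.0002  1.4685  0.644 ]
eye_center 0.67 [0.5527, -0.1143, 0.0935] [275.2497  64.059 ]
eye_center 0.43 [0.4718, -0.1318, 0.2132] [249.309  196.5048]
strap 0.82 [0.5717, -0.1125, 0.0437] [278.8375  53.5727]
strap 0.55 [0.4587, 0.1511, 0.0007] [18.7217 48.7117]
strap_toe 0.68 [0.5703, -0.1106, 0.0396] [276.0166  54.9935]
rod_tip 0.97 [0.3847, -0.253, 0.0242] [308.8436 257.0144]
rod_tip 0.77 [0.4709, -0.1336, 0.2098] [251.365  197.6538]
rod_grip 0.76 [0.4677, -0.1326, 0.2136] [246.4158 204.2595]
rod_grip 0.75 [0.385, -0.2518, 0.0216] [307.6435 255.396 ]
```

View pics/w5.png

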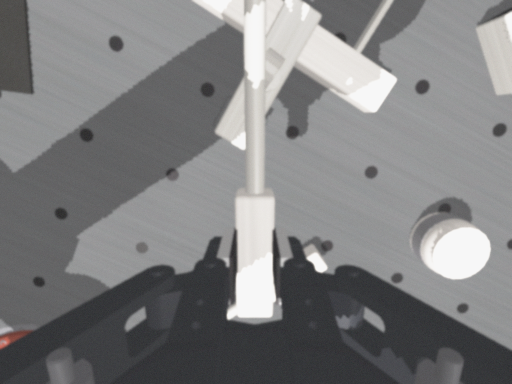

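The strap runs in the wrist view from heel (232,135) to toe (305,5), with the eye partly hidden by the bar near (275,64). I'll shift sideways to get it unobstructed.

Request:
apply_moves:
  targets:
    - {"translation":[0.3,-0.2,0.1],"twist":0,"hand":0}
    - {"translation":[0.1,-0.25,0.2],"twist":0,"hand":0}
    - {"translation":[0,0,0],"twist":0,"hand":0}
    - {"translation":[0,0,0],"twist":0,"hand":0}
    - {"translation":[0,0,0],"twist":0,"hand":0}

```text
time: 10.6
tool_pos: [0.4636, -0.0895, 0.1729]
tool_rot: [0.001, 0.975, 0.224, 0.001]
contact_force: [0.1, 0.0, -3.0]
gripper_width: 0.211
grasp_force: 59.9
```

Run:
```python
from h import *
s=state();print(s['tool_pos'],s['joint_pos'])
a=save('wrist','w6.png')
P=[]
for q in ('eye_center','strap','strap_toe'):
    for d in recognise('wrist',q)[:2]: print(q,d['score'],d['point'],proj('wrist',d['point']))
for q in ('eye_center','strap'):
    for d in regions_of('wrist',q)[:2]:
        m=d['pixels']; v,u=np.nonzero(m); print(q,d['score'],m.sum(),u.min(),u.max(),v.min(),v.max())
u,v=map(int,proj('wrist',[.5527,-.1143,.085])); print(u,v)
u=min(max(u,70),442);v=min(max(v,70),314); print('crop',u-70,v-70)
r=lambda im,x,y,w,h:cv2.resize(im[y:y+h,x:x+w],(400,400),interpolation=cv2.INTER_CUBIC)
b=cv2.imread('pics/s2.png')[:,:,::-1];c=cv2.imread('pics/s1.png')[:,:,::-1]
g=np.vstack([cv2.resize(b[200:260,245:305],(300,300),interpolation=cv2.INTER_CUBIC),cv2.resize(c[190:250,185:245],(300,300),interpolation=cv2.INTER_CUBIC)])
w=cv2.resize(a[v-70:v+70,u-70:u+70],(500,500),interpolation=cv2.INTER_CUBIC)
cv2.imwrite('pics/m5.png',np.hstack([np.vstack([w,np.zeros((100,500,3),np.uint8)]),g])[:,:,::-1])
```

```text
[ 0.4636 -0.0895  0.1729] [-0.3483 -0.2889  2.0171 -0.0004  1.4119  0.7716]
strap 0.84 [0.5483, -0.1069, 0.0418] [308.8267 115.0159]
strap_toe 0.73 [0.551, -0.1052, 0.0403] [308.4792 111.4456]
eye_center 0.55 1294 297 342 96 138
strap 0.89 6603 265 373 33 191
330 113
crop 260 43
```

View pics/m5.png

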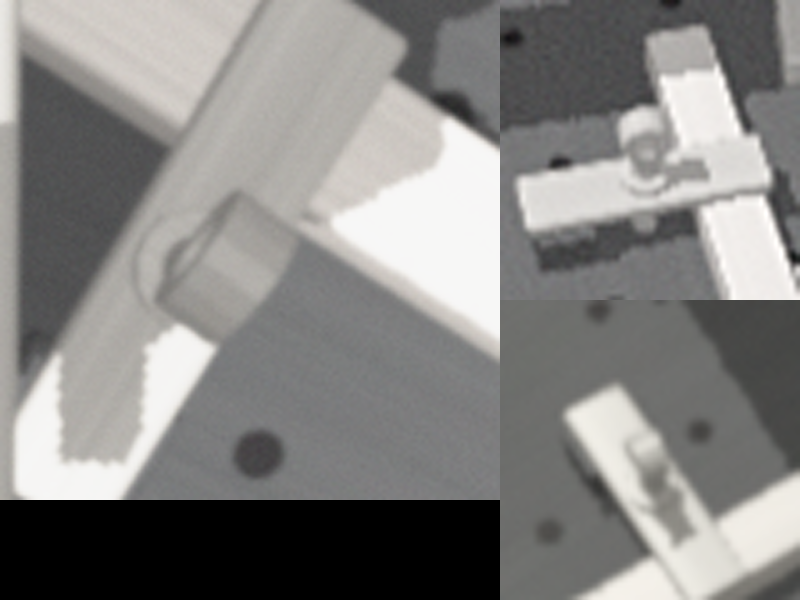

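The eye ring is clear in the wrist crop. Its outer cylinder has corners at (240,190), (158,300), (218,347) and (300,235), so the hole axis runs along crop direction (60,46). The strap edge runs from (15,410) to (270,0).

Run:
```python
from h import *
k=140/500
f=lambda x,y,z:atz('wrist',260+x*k,43+y*k,z)
C=[f(240,190,.0835),f(158,300,.0835),f(218,347,.0835),f(300,235,.0835)]
c=np.mean(C,0);print('c',c)
ax=(C[2]+C[3]-C[0]-C[1]);print('axis',np.arctan2(ax[1],ax[0]),np.linalg.norm(ax)/2,'lat',np.linalg.norm(C[0]-C[1]),np.linalg.norm(C[3]-C[2]))
la=C[0]-C[1];print('lat ang',np.arctan2(la[1],la[0]),np.pi/2+np.arctan2(ax[1],ax[0]))
a,b=f(15,410,.042),f(270,0,.042);print('strap',np.arctan2(*(b-a)[1::-1]),a,b)
# strap centre line: right edge
a2=f(120,500,.042);b2=f(405,45,.042);print(a2,b2,np.arctan2(*(b2-a2)[1::-1]))
d=(b-a)[:2];d/=np.linalg.norm(d);n=np.array([-d[1],d[0]]);print('perp coords of edges vs eye',(a[:2]-c[:2])@n,(b2[:2]-c[:2])@n)
# toe end corner (405,45) right side: along dist from eye should be 75
print('toe end along',(b2[:2]-c[:2])@d)
print(proj('wrist',c), get_calibration('wrist')['pose'][:3,3])
for n,p in(('scene',(185+30*1.0+0,0)),):pass
print('scene/side proj',proj('scene',c),proj('side',c))
```

```text
c [ 0.5473 -0.112   0.0835]
axis -1.7376907262269203 0.01728040544740047 lat 0.029066714827826662 0.02974133911320629
lat ang -0.17491130836635047 -0.16689439943202378
strap -0.1002536688672949 [ 0.4935 -0.0865  0.042 ] [ 0.612  -0.0984  0.042 ]
[ 0.4837 -0.1241  0.042 ] [ 0.6178 -0.1339  0.042 ] -0.07301142429044169
perp coords of edges vs eye 0.01994541917941949 -0.014807852498010182
toe end along 0.0723853387262382
[324.0102 118.2897] [ 0.5235 -0.0615  0.3205]
scene/side proj [213.7717 221.9003] [274.116  227.3286]
```

Hole axis yaw is 1.404 rad and the eye is near (0.548,-0.111). I'll enter from the -y side, turning the tool by +0.95 rad (twist -9.5) to pre-align.

Request:
apply_moves:
  targets:
    - {"translation":[-0.06,0.38,0],"twist":0,"hand":0}
    - {"translation":[-0.06,0.38,0],"twist":0,"hand":0}
    - {"translation":[-0.06,0.38,0],"twist":0,"hand":0}
    - {"translation":[-0.06,0.38,0],"twist":0,"hand":0}
    - {"translation":[-0.06,0.4,0],"twist":0,"hand":0}
    - {"translation":[0,0,0],"twist":-1,"hand":0}
    - {"translation":[0,0,0],"twist":-1,"hand":0}
    - {"translation":[0,0,0],"twist":-1,"hand":0}

```text
time: 11.7
tool_pos: [0.5197, -0.2758, 0.1719]
tool_rot: [-0.0, 0.93, 0.368, -0.0]
contact_force: [-0.7, 0.3, -3.0]
gripper_width: 0.21
grasp_force: 60.3
```

Request:
apply_moves:
  targets:
    - {"translation":[0,0,0.1],"twist":-1,"hand":0}
    - {"translation":[0,0,0.1],"twist":-1,"hand":0}
    - {"translation":[0,0,0.1],"twist":-1,"hand":0}
    - {"translation":[0,0,0.1],"twist":-1,"hand":0}
    - {"translation":[0,0,0.1],"twist":-1,"hand":0}
    - {"translation":[0,0,0.1],"twist":-1,"hand":0}
    - {"translation":[0,0,0],"twist":-0.5,"hand":0}
    - {"translation":[0,0,0],"twist":0,"hand":0}

```text
time: 12.5
tool_pos: [0.5195, -0.2752, 0.1116]
tool_rot: [-0.0, 0.765, 0.644, -0.0]
contact_force: [0.6, -0.9, -3.0]
gripper_width: 0.209
grasp_force: 60.2
```

```bash
cat >> h.py <<'E'
from scipy.spatial.transform import Rotation as Ro
def tool():
    s=state();q=s['tool_rot'];return s['tool_pos'],Ro.from_quat([*q[1:],q[0]]).as_matrix(),s
E
python3 - <<'E'
from h import *
p,R,s=tool();print(p,R[:,0],s['joint_pos'],s['contact_force'])
ax=R[:,0]
tip=p+.137*ax+[0,0,.0017];print('tip pred',tip)
for n in('scene','side','wrist'):
    im=save(n,n+'_t.png')
    print(n,'tip px',proj(n,tip),'eye px',proj(n,[.548,-.1105,.0835]))
    for r in regions_of(n,'rod_grip')[:3]:
        v,u=np.nonzero(r['pixels']); print('  ',r['score'],len(u),u.min(),u.max(),v.min(),v.max())
for n in('scene','side','wrist'):
    for q in ('rod_tip','eye_center'):
        for d in recognise(n,q)[:2]: print(n,q,np.round(d['score'],2),d['point'],proj(n,d['point']))
E
```

```text
[ 0.5195 -0.2752  0.1116] [0.1698 0.9855 0.0003] [-0.6136  0.0642  1.8004 -0.      1.2778 -0.443 ] [ 0.6027 -0.8855 -2.9562]
tip pred [ 0.5428 -0.1401  0.1134]
scene tip px [203.3922 221.2461] eye px [214.3428 221.7956]
   0.81 229 142 200 222 252
   0.79 361 310 348 76 126
   0.4 43 138 142 158 167
side tip px [275.9191 228.7378] eye px [274.19  226.888]
   0.76 724 150 236 283 306
   0.57 189 281 290 259 285
wrist tip px [250.8498 -53.6489] eye px [251.5364 -90.3729]
   0.84 4745 0 117 160 226
   0.59 8483 235 274 0 315
scene rod_tip 0.96 [0.3285, 0.5046, 0.0197] [323.2579  93.2002]
scene rod_tip 0.68 [0.5267, -0.2476, 0.1183] [166.5399 237.9561]
scene eye_center 0.47 [0.5541, -0.1179, 0.0798] [213.5321 225.3487]
side rod_tip 0.63 [0.5207, -0.2915, 0.1291] [286.9132 272.2998]
side eye_center 0.27 [0.502, -0.1043, 0.044] [258.5783 237.3101]
wrist rod_tip 0.97 [0.5244, -0.2511, 0.1248] [253.4632 203.8076]
wrist rod_tip 0.94 [0.3536, -0.246, 0.0266] [ 54.814  197.2006]
```

```bash
cat >> h.py <<'E'
def shaft(n,f0,f1,tcp,ax,L=(.05,.137)):
    "offset in px, perpendicular to the projected shaft, of the bright changed pixels, and the same as mm"
    a=cv2.imread('pics/'+f0).astype(int).mean(2);b=cv2.imread('pics/'+f1).astype(int).mean(2)
    A=tcp+ax*L[0]; B=tcp+ax*L[1]; a0=proj(n,A);b0=proj(n,B); d=(b0-a0)/np.linalg.norm(b0-a0); nn=np.array([-d[1],d[0]])
    t=np.linspace(0,1.25,60); w=np.arange(-9,9.1,.25)
    prof=[]
    for k in t:
        q=a0+(b0-a0)*k+np.outer(w,nn)
        s=lambda im:cv2.remap(im.astype(np.float32),q[:,0].astype(np.float32)[None],q[:,1].astype(np.float32)[None],1)[0]
        prof.append((s(a),s(b)))
    return t,w,np.array(prof),nn,np.linalg.norm(b0-a0)
E
python3 - <<'E'
from h import *
p,R,s=tool();ax=R[:,0]
for n,f in(('scene','s1.png'),('side','s2.png')):
    t,w,P,nn,Lp=shaft(n,f,n+'_t.png',p+[0,0,.0017],ax)
    print(n,'normal',nn,'len px',Lp, 'px/mm z',(proj(n,p+[0,0,.01])-proj(n,p))/10,'px/mm lat',(proj(n,p+R[:,1]*.01)-proj(n,p))/10)
    for i in range(0,60,4):
        d=P[i,1]; print(round(t[i],2),d[::6].astype(int), '|',P[i,0][::12].astype(int))
E
```

```text
scene normal [0.4153 0.9097] len px 32.31453895881786 px/mm z [-0.0738 -0.1616] px/mm lat [0.1364 0.2998]
0.0 [108 108 109 110 113 132 135 118 111 110 109 109 108] | [106 108 108 108 109 108 107]
0.08 [108 108 109 108 113 133 135 118 110 109 109 109 108] | [106 108 108 109 109 108 108]
0.17 [108 109 110 108 112 130 134 118 111 110 109 108 109] | [107 108 108 108 109 108 107]
0.25 [109 110 109 108 114 130 135 118 111 109 109 109 110] | [107 108 108 109 109 107 108]
0.34 [109 109 109 108 114 131 136 119 110 109 109 108 111] | [108 108 108 109 108 107 109]
0.42 [108 110 108 109 115 131 135 119 110 109 109 109 111] | [107 108 109 109 108 108 109]
0.51 [109 110 109 111 113 129 134 117 110 110 107  95  79] | [108 108 109 109 108 106  83]
0.59 [110 110 109 110 113 128 135 118 110 110 107  82  47] | [108 108 109 109 108 105  81]
0.68 [110 110 110 111 114 129 135 116 104  87  78  72  69] | [108 109 108 109 109 108 107]
0.76 [110 110 111 111 115 132 134 105  77  72  70  72  73] | [109 108 109 109 109 108 109]
0.85 [111 109 101  99  99 128 134 102  72  70  71  72  72] | [110 104  94  95 100 106
[... 1047 characters left out ...]
 48  47  58  92 112 127 119 115] | [217 214 207 220 215 222 215]
0.68 [158  90  31  41  45  43  75 113 117 112 131 140 134] | [218 179 195 161 190 184 188]
0.76 [152 109  40  44  44  69 111 127 143 120  92  70  65] | [209 218 172 179 150 152 198]
0.85 [156 142  51  46  59 112 136 118  69  64  65  70  76] | [217 193 139 150 199 182 213]
0.93 [135 134  77  45 103 135  93  60  72  90 108 108 114] | [195 179 167 144 197 228 225]
1.02 [ 74 102 102  83 136  96  74 105  99  76  52  44  42] | [113 142 151 142 159 241 239]
1.1 [116 120 125  93 114 111  90  56  44  47  51  49  49] | [115 194 171 169 161 241 237]
1.19 [119 112 112 114 126  66  41  50  50  50  52  51  48] | [117 207 223 207 163 238 238]
```

The shaft lines up with its predicted line in the scene view to under 0.5 px. Now I lower to the hole's height and start insertion carefully.

Request:
apply_moves:
  targets:
    - {"translation":[0,0,0.15],"twist":0,"hand":0}
    - {"translation":[0,0,0.15],"twist":0,"hand":0}
    - {"translation":[0,0,0],"twist":0,"hand":0}
    - {"translation":[0.1,0,0],"twist":0,"hand":0}
    - {"translation":[0.05,0,0],"twist":0,"hand":0}
    - {"translation":[0,0,0],"twist":0,"hand":0}

```text
time: 13.7
tool_pos: [0.5229, -0.2594, 0.0826]
tool_rot: [0.0, 0.764, 0.645, 0.0]
contact_force: [-0.7, -1.1, -2.7]
gripper_width: 0.209
grasp_force: 60.2
```

Run:
```python
from h import *
p,R,s=tool();ax=R[:,0];print(p,ax,s['contact_force'])
n='scene';save(n,'scene_u.png')
t,w,P,nn,Lp=shaft(n,'s1.png','scene_u.png',p+[0,0,.0017],ax)
print(nn,proj(n,p+.137*ax+[0,0,.0017]))
for i in list(range(0,60,5)):
    d=P[i,1]; print(round(t[i],2),d[::3].astype(int))
print(proj(n,[.548,-.1105,.0835]))
a=cv2.imread('pics/s1.png').mean(2).astype(int);b=cv2.imread('pics/scene_u.png').mean(2).astype(int)
print(a[208:234,202:226]);print(b[208:234,192:226])
```

```text
[ 0.5229 -0.2594  0.0826] [ 0.168   0.9858 -0.0002] [-0.6652 -1.0863 -2.7258]
[0.4187 0.9081] [209.8184 223.818 ]
0.0 [107 108 109 109 109 110 110 111 114 121 131 136 136 126 116 110 108 108
 109 110 111 111 112 113 113]
0.11 [108 109 110 110 109 110 110 111 115 123 131 137 134 126 115 110 108 109
 111 111 111 111 112 112 112]
0.21 [110 110 109 109 110 110 110 111 114 119 128 134 134 126 116 110 109 110
 111 110 111 112 112 113 112]
0.32 [109 109 109 109 109 110 110 110 113 120 129 135 134 126 116 104  98  94
  93  94  99 105 106 104  97]
0.42 [110 109 110 110 110 110 109 110 113 121 131 136 134 125 111  96  82  74
  64  55  49  56  65  70  71]
0.53 [110 110 110 110 110 110 110 110 113 119 129 135 134 122 105  86  76  72
  71  71  71  71  72  72  71]
0.64 [110 110 110 109 107 102  95  90  91 105 120 133 131 119 100  85  75  71
  72  72  73  72  72  71  70]
0.74 [ 72  69  69  68  64  64  64  66  77  96 120 132 132 121 102  83  72  72
  72  72  71  71  71  71  71]
0.85 [134 133 131 129 128 125 121 120 120 124 132 137 134 123 108  94  89  86
  87  85  79  78  77  75  74]
0.95 [139 139 1
[... 5922 characters left out ...]
 119 125 131 134 137 136 132 124 116 104  93  78  70  72  87 117 135
  139 140 139 138 135 132 131 135 135 131 132 137 136 125  99  78]
 [126 133 136 138 136 133 124 114 101  91  82  74  71  71  72  79 100 124
  135 136 137 138 139 137 135 134 130 128 135 138 138 134 117  91]
 [136 138 137 132 125 114  99  87  79  76  73  73  73  72  71  75  82 105
  130 136 135 136 136 135 132 127 129 131 136 140 140 138 131 113]
 [136 131 124 118 108  90  78  75  72  71  71  72  72  72  72  72  74  88
  118 134 137 138 136 134 131 130 134 136 138 139 140 140 140 142]
 [124 115 107 102  93  78  72  72  72  72  72  73  73  71  71  71  71  78
  101 125 137 139 139 139 137 136 136 138 138 138 140 141 153 177]]
```

Request:
apply_moves:
  targets:
    - {"translation":[0.06,0,0],"twist":0,"hand":0}
    - {"translation":[0.06,0,0],"twist":0,"hand":0}
    - {"translation":[0,0,0],"twist":0,"hand":0}

```text
time: 14.05
tool_pos: [0.5245, -0.2476, 0.0822]
tool_rot: [-0.0, 0.764, 0.645, 0.0]
contact_force: [0.3, -0.5, -2.6]
gripper_width: 0.207
grasp_force: 60.2
```

Request:
apply_moves:
  targets:
    - {"translation":[0.06,0,0],"twist":0,"hand":0}
    - {"translation":[0.06,0,0],"twist":0,"hand":0}
    - {"translation":[0,0,0],"twist":0,"hand":0}

```text
time: 14.35
tool_pos: [0.5264, -0.2357, 0.082]
tool_rot: [-0.0, 0.764, 0.645, 0.0]
contact_force: [-0.6, 0.5, -2.5]
gripper_width: 0.211
grasp_force: 60.2
```

No force, and the tip is already past the ring's centre. Going on in.

Request:
apply_moves:
  targets:
    - {"translation":[0.1,0,0],"twist":0,"hand":0}
    - {"translation":[0.1,0,0],"twist":0,"hand":0}
    - {"translation":[0.1,0,0],"twist":0,"hand":0}
    - {"translation":[0.05,0,0],"twist":0,"hand":0}
    - {"translation":[0,0,0],"twist":0,"hand":0}
    - {"translation":[0,0,0],"twist":0,"hand":0}

```text
time: 14.95
tool_pos: [0.5324, -0.202, 0.0822]
tool_rot: [0.0, 0.764, 0.645, -0.0]
contact_force: [0.2, 0.5, -2.8]
gripper_width: 0.211
grasp_force: 60.3
```

Run:
```python
from h import *
p,R,s=tool();print(p,R[:,0],s['contact_force'],s['ft_torque'],s['joint_pos'])
e=np.array([.548,-.1105,.0835]);print('rel',R.T@(e-p))
a=save('wrist','w7.png')
print(proj('wrist',e))
for q in('eye_center','strap','strap_toe'):
    for d in recognise('wrist',q)[:2]: print(q,d['score'],d['point'],proj('wrist',d['point']))
for n in ('scene','side'):
    save(n,n+'_in.png')
    for d in recognise(n,'eye_center')[:2]: print(n,d['score'],d['point'],proj(n,d['point']))
```

```text
[ 0.5324 -0.202   0.0822] [ 0.1688  0.9857 -0.0003] [ 0.1705  0.4523 -2.8307] [-0.0399  0.0338  0.0444] [-0.4932  0.0557  1.8629 -0.0003  1.2227 -0.3235]
rel [ 0.0928 -0.     -0.0013]
[252.1528  57.1553]
eye_center 0.69 [0.5489, -0.11, 0.0971] [253.7265  48.5797]
strap 0.68 [0.5487, -0.1101, 0.0414] [253.6965  69.989 ]
strap_toe 0.66 [0.5469, -0.1122, 0.0417] [251.4057  74.0518]
scene 0.71 [0.5552, -0.1162, 0.0792] [214.2705 225.3914]
```

Inserted: the network puts the ring's top at (0.549,-0.110,0.097), around the shaft, which matches my estimate. Now I turn clockwise about the screw axis (r = 93 mm).

Request:
apply_moves:
  targets:
    - {"translation":[0.005,-0.093,0],"twist":1,"hand":0}
    - {"translation":[0.005,-0.093,0],"twist":1,"hand":0}
    - {"translation":[0.005,-0.093,0],"twist":1,"hand":0}
    - {"translation":[0.001,-0.046,0],"twist":0.5,"hand":0}
    - {"translation":[0,0,0],"twist":0,"hand":0}
    - {"translation":[0,0,0],"twist":0,"hand":0}

```text
time: 15.95
tool_pos: [0.5014, -0.1909, 0.0819]
tool_rot: [-0.001, 0.865, 0.502, -0.0]
contact_force: [-2.2, 1.4, -2.4]
gripper_width: 0.216
grasp_force: 60.3
```

```bash
cat >> h.py <<'E'
E0=np.array([.548,-.1105,.0835])
def chk():
    p,R,s=tool();F=np.array(s['contact_force']);T=np.array(s['ft_torque'])
    print('t',s['time'],'p',p,'yaw',np.arctan2(R[1,0],R[0,0]),'rel',R.T@(E0-p),'F',F,'Ftool',R.T@F,'T',T,'Mz',T[2]+np.cross(p-E0,F)[2],'j',s['joint_pos'])
E
python3 -c "
from h import *
chk()"
```

```text
t 15.95 p [ 0.5014 -0.1909  0.0819] yaw 1.0523087576450365 rel [ 0.0929  0.0006 -0.0016] F [-2.2024  1.396  -2.4379] Ftool [ 0.1215 -2.6015  2.4413] T [0.186  0.3955 0.2153] Mz -0.02678112811255015 j [-0.5024 -0.0201  1.9403 -0.0002  1.2227  0.0161]
```

Contact has begun to build up. Continuing with the slight sink.

Request:
apply_moves:
  targets:
    - {"translation":[0.002,-0.056,0.001],"twist":0.6,"hand":0}
    - {"translation":[0.002,-0.056,0.001],"twist":0.6,"hand":0}
    - {"translation":[0.002,-0.056,0.001],"twist":0.6,"hand":0}
    - {"translation":[0,0,0],"twist":0,"hand":0}

```text
time: 16.35
tool_pos: [0.4876, -0.1812, 0.0815]
tool_rot: [-0.0, 0.906, 0.422, -0.001]
contact_force: [-2.4, 1.4, -2.2]
gripper_width: 0.209
grasp_force: 60.4
```

```bash
python3 -c "
from h import *
chk()"
```

```text
t 16.35 p [ 0.4876 -0.1812  0.0815] yaw 0.8721025023222533 rel [ 0.0929  0.0008 -0.0021] F [-2.3539  1.4248 -2.2271] Ftool [-0.4216 -2.7163  2.2305] T [0.0432 0.4121 0.2344] Mz -0.01793758361225775 j [-0.4986 -0.0591  1.9789 -0.0005  1.2231  0.2002]
```

Request:
apply_moves:
  targets:
    - {"translation":[0.002,-0.056,0.001],"twist":0.6,"hand":0}
    - {"translation":[0.002,-0.056,0.001],"twist":0.6,"hand":0}
    - {"translation":[0.002,-0.056,0.001],"twist":0.6,"hand":0}
    - {"translation":[0,0,0],"twist":0,"hand":0}

```text
time: 16.75
tool_pos: [0.476, -0.1693, 0.0813]
tool_rot: [-0.0, 0.941, 0.34, -0.001]
contact_force: [-3.4, 0.3, -3.3]
gripper_width: 0.209
grasp_force: 60.3
```

```bash
python3 -c "
from h import *
chk()
save('wrist','w8.png')
for d in recognise('wrist','eye_center')[:2]: print(d)"
```

```text
t 16.75 p [ 0.476  -0.1693  0.0813] yaw 0.6929734320455682 rel [ 0.093   0.0008 -0.0023] F [-3.4437  0.2723 -3.2734] Ftool [-2.4722 -2.4073  3.2775] T [0.0228 0.6129 0.2098] Mz -0.012424924409561389 j [-0.4888 -0.0962  2.0141 -0.0007  1.2247  0.3892]
{'point': [0.5485, -0.1093, 0.0975], 'score': 0.68}
```

Free turning is steady: the apparent moment is about -0.015 after the offset. One more coarse step, then fine ones.

Request:
apply_moves:
  targets:
    - {"translation":[0.002,-0.056,0.001],"twist":0.6,"hand":0}
    - {"translation":[0.002,-0.056,0.001],"twist":0.6,"hand":0}
    - {"translation":[0,0,0],"twist":0,"hand":0}

```text
time: 17.15
tool_pos: [0.4695, -0.1602, 0.0811]
tool_rot: [-0.0, 0.959, 0.282, -0.0]
contact_force: [-4.1, -0.1, -3.8]
gripper_width: 0.208
grasp_force: 60.3
```

```bash
cat >> h.py <<'E'
def ch():
    p,R,s=tool();F=np.array(s['contact_force']);T=np.array(s['ft_torque']);y=np.arctan2(R[1,0],R[0,0])
    print('turned',1.4025-y,'rel',R.T@(E0-p),'Ftool',R.T@F,'Tz',T[2],'Mz',T[2]+np.cross(p-E0,F)[2])
E
python3 -c "
from h import *
ch()"
```

```text
turned 0.8300890451606187 rel [ 0.0929  0.0007 -0.0025] Ftool [-3.5093 -2.1205  3.8193] Tz 0.19980564058335015 Mz 0.00506345666068142
```

Request:
apply_moves:
  targets:
    - {"translation":[0,-0.028,0.001],"twist":0.3,"hand":0}
    - {"translation":[0,0,0],"twist":0,"hand":0}

```text
time: 17.35
tool_pos: [0.4683, -0.158, 0.0811]
tool_rot: [-0.0, 0.963, 0.268, -0.0]
contact_force: [-3.1, 0.5, -2.8]
gripper_width: 0.21
grasp_force: 60.3
```

```bash
python3 -c "
from h import *
ch()"
```

```text
turned 0.8595908513201519 rel [ 0.0928  0.0005 -0.0024] Ftool [-2.386  -2.0402  2.8512] Tz 0.3193162492325858 Mz 0.1310365878003299
```

Request:
apply_moves:
  targets:
    - {"translation":[0,-0.028,0.001],"twist":0.3,"hand":0}
    - {"translation":[0,0,0],"twist":0,"hand":0}

```text
time: 17.55
tool_pos: [0.4669, -0.1556, 0.081]
tool_rot: [-0.0, 0.967, 0.254, -0.0]
contact_force: [-3.1, 0.8, -3.3]
gripper_width: 0.211
grasp_force: 60.4
```

```bash
python3 -c "
from h import *
ch()"
```

```text
turned 0.88980926002302 rel [ 0.0928  0.0005 -0.0025] Ftool [-2.3576 -2.2283  3.2612] Tz 0.28445373442700195 Mz 0.07867525384318633
```

Request:
apply_moves:
  targets:
    - {"translation":[0,-0.028,0.001],"twist":0.3,"hand":0}
    - {"translation":[0,0,0],"twist":0,"hand":0}

```text
time: 17.75
tool_pos: [0.4655, -0.1531, 0.0809]
tool_rot: [-0.0, 0.971, 0.239, -0.0]
contact_force: [-4.0, 1.2, -3.1]
gripper_width: 0.203
grasp_force: 60.4
```

```bash
python3 -c "
from h import *
ch()"
```

```text
turned 0.9199775060969871 rel [ 0.0929  0.0005 -0.0026] Ftool [-2.994  -2.9625  3.0717] Tz 0.27721150001864164 Mz 0.0036001764236122114
```

Request:
apply_moves:
  targets:
    - {"translation":[0,-0.028,0],"twist":0.3,"hand":0}
    - {"translation":[0,0,0],"twist":0,"hand":0}

```text
time: 17.95
tool_pos: [0.4642, -0.1507, 0.081]
tool_rot: [0.0, 0.975, 0.224, -0.0]
contact_force: [-3.3, 1.3, -4.0]
gripper_width: 0.211
grasp_force: 60.3
```

```bash
python3 -c "
from h import *
ch()"
```

```text
turned 0.9500790059026989 rel [ 0.0929  0.0005 -0.0025] Ftool [-2.3496 -2.6276  4.0002] Tz 0.25652647547950186 Mz 0.013614089767760629
```

Request:
apply_moves:
  targets:
    - {"translation":[0,-0.028,0.001],"twist":0.3,"hand":0}
    - {"translation":[0,0,0],"twist":0,"hand":0}

```text
time: 18.15
tool_pos: [0.463, -0.1481, 0.0808]
tool_rot: [0.0, 0.978, 0.21, -0.0]
contact_force: [-3.4, 0.5, -2.3]
gripper_width: 0.21
grasp_force: 60.3
```

```bash
python3 -c "
from h import *
ch()"
```

```text
turned 0.9801003262072437 rel [ 0.0929  0.0005 -0.0027] Ftool [-2.8823 -1.8167  2.2598] Tz 0.32579057237917564 Mz 0.1584557998553736
```

Request:
apply_moves:
  targets:
    - {"translation":[0,-0.028,0],"twist":0.3,"hand":0}
    - {"translation":[0,0,0],"twist":0,"hand":0}

```text
time: 18.35
tool_pos: [0.4619, -0.1456, 0.0809]
tool_rot: [0.0, 0.981, 0.195, 0.0]
contact_force: [-3.8, 0.9, -3.6]
gripper_width: 0.206
grasp_force: 60.3
```

```bash
python3 -c "
from h import *
ch()"
```

```text
turned 1.0101413806504642 rel [ 0.093   0.0005 -0.0026] Ftool [-3.1074 -2.3081  3.6291] Tz 0.27662859243355875 Mz 0.06367430583369144
```

Request:
apply_moves:
  targets:
    - {"translation":[0,-0.028,0.001],"twist":0.3,"hand":0}
    - {"translation":[0,0,0],"twist":0,"hand":0}

```text
time: 18.55
tool_pos: [0.4609, -0.143, 0.0808]
tool_rot: [0.0, 0.984, 0.18, 0.0]
contact_force: [-3.1, -0.6, -2.4]
gripper_width: 0.206
grasp_force: 60.3
```

```bash
python3 -c "
from h import *
ch()"
```

```text
turned 1.040171891970965 rel [ 0.093   0.0005 -0.0027] Ftool [-3.1388 -0.5538  2.3655] Tz 0.26056418263581704 Mz 0.21063804668473107
```

Request:
apply_moves:
  targets:
    - {"translation":[0,-0.028,0],"twist":0.3,"hand":0}
    - {"translation":[0,0,0],"twist":0,"hand":0}

```text
time: 18.75
tool_pos: [0.4599, -0.1404, 0.0808]
tool_rot: [0.0, 0.986, 0.165, 0.0]
contact_force: [-3.0, 1.0, -4.3]
gripper_width: 0.211
grasp_force: 60.3
```

```bash
python3 -c "
from h import *
ch()"
```

```text
turned 1.0702152494345318 rel [ 0.0931  0.0005 -0.0027] Ftool [-2.4709 -1.9199  4.3255] Tz 0.19929819745695865 Mz 0.021915087705501934
```

Request:
apply_moves:
  targets:
    - {"translation":[0,-0.028,0.001],"twist":0.3,"hand":0}
    - {"translation":[0,0,0],"twist":0,"hand":0}

```text
time: 18.95
tool_pos: [0.459, -0.1377, 0.0807]
tool_rot: [0.0, 0.989, 0.151, 0.0]
contact_force: [-4.4, 1.7, -3.1]
gripper_width: 0.213
grasp_force: 60.3
```

```bash
cat >> h.py <<'E'
def av(n=4):
    r=[]
    for i in range(n):
        if i: grab_frame('side')
        p,R,s=tool();F=np.array(s['contact_force']);T=np.array(s['ft_torque'])
        r.append([1.4025-np.arctan2(R[1,0],R[0,0]),*(R.T@F),T[2],T[2]+np.cross(p-E0,F)[2]])
    print('turned,Ftool,Tz,Mz',np.mean(r,0),'sd',np.std(r,0)[-2:])
E
python3 -c "
from h import *
av()"
```

```text
turned,Ftool,Tz,Mz [ 1.1002 -3.0428 -2.1742  3.3178  0.2408  0.0398] sd [0.0374 0.0655]
```

Request:
apply_moves:
  targets:
    - {"translation":[0,-0.028,0],"twist":0.3,"hand":0}
    - {"translation":[0,0,0],"twist":0,"hand":0}

```text
time: 19.3
tool_pos: [0.4581, -0.135, 0.0807]
tool_rot: [0.0, 0.991, 0.135, 0.0]
contact_force: [-3.4, 0.6, -2.5]
gripper_width: 0.211
grasp_force: 60.3
```

```bash
python3 -c "
from h import *
av()"
```

```text
turned,Ftool,Tz,Mz [ 1.1307 -3.1338 -1.8554  2.6333  0.2496  0.0782] sd [0.024  0.0378]
```

Request:
apply_moves:
  targets:
    - {"translation":[0,-0.028,0.001],"twist":0.3,"hand":0}
    - {"translation":[0,0,0],"twist":0,"hand":0}

```text
time: 19.65
tool_pos: [0.4574, -0.1323, 0.0806]
tool_rot: [0.0, 0.993, 0.12, 0.0]
contact_force: [-3.2, 0.3, -3.3]
gripper_width: 0.207
grasp_force: 60.3
```

```bash
python3 -c "
from h import *
av()"
```

```text
turned,Ftool,Tz,Mz [ 1.1609 -2.6246 -1.2921  3.2931  0.2193  0.1001] sd [0.0123 0.0365]
```

Request:
apply_moves:
  targets:
    - {"translation":[0,-0.028,0],"twist":0.3,"hand":0}
    - {"translation":[0,0,0],"twist":0,"hand":0}

```text
time: 20.0
tool_pos: [0.4567, -0.1296, 0.0806]
tool_rot: [0.0, 0.994, 0.105, 0.0]
contact_force: [-2.3, -0.1, -3.4]
gripper_width: 0.204
grasp_force: 60.3
```

```bash
python3 -c "
from h import *
av()"
```

```text
turned,Ftool,Tz,Mz [ 1.1909 -2.6392 -1.341   3.8545  0.2209  0.097 ] sd [0.0064 0.0622]
```

Request:
apply_moves:
  targets:
    - {"translation":[0,-0.028,0.001],"twist":0.3,"hand":0}
    - {"translation":[0,0,0],"twist":0,"hand":0}

```text
time: 20.35
tool_pos: [0.4562, -0.127, 0.0806]
tool_rot: [0.0, 0.996, 0.091, 0.0]
contact_force: [-3.5, -0.8, -3.8]
gripper_width: 0.207
grasp_force: 60.3
```

```bash
python3 -c "
from h import *
av()"
```

```text
turned,Ftool,Tz,Mz [ 1.2209 -2.9729 -0.5917  2.8997  0.2485  0.1945] sd [0.0222 0.0527]
```

Request:
apply_moves:
  targets:
    - {"translation":[0,-0.028,0],"twist":0.3,"hand":0}
    - {"translation":[0,0,0],"twist":0,"hand":0}

```text
time: 20.7
tool_pos: [0.4557, -0.1243, 0.0806]
tool_rot: [0.0, 0.997, 0.076, 0.0]
contact_force: [-1.9, -0.3, -3.2]
gripper_width: 0.208
grasp_force: 60.3
```

```bash
python3 -c "
from h import *
av()"
```

```text
turned,Ftool,Tz,Mz [ 1.2508 -2.6812  0.1377  3.2868  0.2741  0.2879] sd [0.0249 0.0544]
```

Seating shows as a rise of 0.10 → 0.19 → 0.29 N m. One more step to about 0.4, then hold.

Request:
apply_moves:
  targets:
    - {"translation":[0,-0.032,0],"twist":0.35,"hand":0}
    - {"translation":[0,0,0],"twist":0,"hand":0}
    - {"translation":[0,0,0],"twist":0,"hand":0}

```text
time: 21.15
tool_pos: [0.4552, -0.1212, 0.0806]
tool_rot: [0.0, 0.998, 0.058, 0.0]
contact_force: [-2.3, -1.5, -3.7]
gripper_width: 0.209
grasp_force: 60.3
```

```bash
python3 -c "
from h import *
av(6)
for n in ('scene','side'): save(n,n+'_nip.png')
"
python3 - <<'E'
import sys;sys.path.insert(0,'.')
from h import *
# strap toe-end shift in the static cameras, against the picture just after insertion
for n in('scene','side'):
    a=cv2.imread(f'pics/{n}_in.png',0).astype(np.float32);b=cv2.imread(f'pics/{n}_nip.png',0).astype(np.float32)
    toe=E0[:2]+.062*np.array([np.cos(-.087),np.sin(-.087)]); u,v=proj(n,[*toe,.042]).astype(int)
    sh=proj(n,[toe[0]-.0087*.2,toe[1]-.002,.042])-proj(n,[*toe,.042])
    for k in(8,10,12):
        A=a[v-k:v+k,u-k:u+k];B=b[v-k:v+k,u-k:u+k]
        print(n,k,cv2.phaseCorrelate(A,B,cv2.createHanningWindow((2*k,2*k),cv2.CV_32F)),'2mm would be',sh)
E
```

```text
turned,Ftool,Tz,Mz [ 1.2861 -2.2715  0.9111  3.2925  0.3415  0.4272] sd [0.0298 0.0773]
scene 8 ((0.049902276393561706, -0.4860066124158955), 0.8705185996368527) 2mm would be [-0.9292 -0.0461]
scene 10 ((0.04103891187186903, -0.0236142122373586), 0.9937103974819184) 2mm would be [-0.9292 -0.0461]
scene 12 ((-0.33042302642466836, 0.1274806233319392), 0.9538453026778169) 2mm would be [-0.9292 -0.0461]
side 8 ((-1.2648268780278276, 2.5523619831114415), 0.6230265898630023) 2mm would be [-0.315   0.6526]
side 10 ((-2.741395303976688, -2.09764101366455), 0.3873030173778534) 2mm would be [-0.315   0.6526]
side 12 ((-1.3451624607525012, -0.1285992057308718), 0.8681313863231076) 2mm would be [-0.315   0.6526]
```

At about 0.43 N m. I'll back the bar off slightly within its play and compare static pictures to verify the drag.

Request:
apply_moves:
  targets:
    - {"translation":[0.001,0.046,0],"twist":-0.5,"hand":0}
    - {"translation":[0.001,0.046,0],"twist":-0.5,"hand":0}
    - {"translation":[0,0,0],"twist":0,"hand":0}

```text
time: 21.8
tool_pos: [0.4567, -0.1299, 0.0805]
tool_rot: [-0.001, 0.994, 0.107, 0.0]
contact_force: [-1.4, 1.4, -3.2]
gripper_width: 0.203
grasp_force: 60.2
```

Run:
```python
from h import *
av(4)
for n in('scene','side'):
    save(n,n+'_rel.png')
    a=cv2.imread(f'pics/{n}_rel.png',0).astype(np.float32);b=cv2.imread(f'pics/{n}_nip.png',0).astype(np.float32)
    toe=E0[:2]+.068*np.array([np.cos(-.087),np.sin(-.087)]); u,v=proj(n,[*toe,.042]).astype(int)
    sh=proj(n,[*(toe+[-.0002,-.002]),.042])-proj(n,[*toe,.042])
    for k in(6,8,10,13):
        A=a[v-k:v+k,u-k:u+k];B=b[v-k:v+k,u-k:u+k]
        print(n,k,cv2.phaseCorrelate(A,B,cv2.createHanningWindow((2*k,2*k),cv2.CV_32F)),'2mm would be',sh,np.abs(A-B).mean())
    # least-squares flow over the toe patch
    k=9;A=cv2.GaussianBlur(a,(3,3),0);B=cv2.GaussianBlur(b,(3,3),0)
    gy,gx=np.gradient(A);sl=np.s_[v-k:v+k,u-k:u+k];g=gx[sl]*sh[0]+gy[sl]*sh[1];d=(A-B)[sl]
    m=np.abs(d)<40;print('  flow frac of 2mm',(g[m]*d[m]).sum()/(g[m]**2).sum(),m.mean())
```

```text
turned,Ftool,Tz,Mz [ 1.188  -1.0738 -1.438   2.9004  0.1578  0.024 ] sd [0.0161 0.0232]
scene 6 ((0.07113845324167567, -0.16411562872722918), 0.9756573918792937) 2mm would be [-0.616   0.3451] 0.2735555
scene 8 ((-0.016611181122849317, 0.05017977154447184), 1.013375110924244) 2mm would be [-0.616   0.3451] 0.20647973
scene 10 ((-0.00602653188618163, -0.03399427895094931), 1.0247072660923005) 2mm would be [-0.616   0.3451] 0.16687292
scene 13 ((0.40386779445823784, 0.3575208672779162), 1.1352761043606145) 2mm would be [-0.616   0.3451] 2.1505165
  flow frac of 2mm -0.010558869521420405 1.0
side 6 ((0.18460829211524032, -0.22647037488435018), 0.9528834687338935) 2mm would be [0.1727 0.5265] 1.3352592
side 8 ((0.06396056773740799, 0.1392414325124367), 1.004746955819428) 2mm would be [0.1727 0.5265] 0.74451953
side 10 ((0.08549219349294113, -0.023439300451794765), 1.063520748615265) 2mm would be [0.1727 0.5265] 0.43751734
side 13 ((0.5902541975683384, 0.5340976535823074), 1.0091689964053725) 2mm would be [0.1727 0.5265] 3.676046
  flow frac of 2mm 0.047901193054357145 1.0
```

Run:
```python
from h import *
I={k:cv2.imread(f'pics/{k}.png',0).astype(int) for k in('s1','scene_in','scene_nip','scene_rel','s2','side_in','side_nip','side_rel')}
for n in('scene','side'):
    toe=E0[:2]+.075*np.array([np.cos(-.087),np.sin(-.087)]); u,v=proj(n,[*toe,.042]).astype(int); print(n,u,v)
    for k in (n+'_in',n+'_nip',n+'_rel'):
        print(k);print(I[k][v-12:v+12:2,u-14:u+14:2])
d=np.abs(I['scene_nip']-I['scene_rel']);e=np.abs(I['side_nip']-I['side_rel'])
for q in(d,e):
    vv,uu=np.nonzero(q>8); print(uu.min(),uu.max(),vv.min(),vv.max(),len(uu))
```

```text
scene 228 248
scene_in
[[138 140 138 137 138 140 139 137 154 157 159 224 234 233]
 [117 139 141 139 137 138 140 138 140 156 167 226 232 231]
 [ 85 132 141 140 138 138 139 139 139 148 182 232 230 213]
 [128 144 141 140 139 137 138 139 139 138 178 219 186 137]
 [156 156 141 141 140 139 137 138 140 137 142 148 124 120]
 [157 157 153 141 140 140 138 137 134 123 120 120 109  86]
 [157 156 156 146 141 139 136 125 117 119 114  93  73  69]
 [156 156 156 156 139 129 119 121 115  98  77  70  72  81]
 [156 157 158 151 132 120 119 109  82  71  70  70  96 107]
 [158 154 142 127 122 113  85  73  71  69  69  70  95 108]
 [145 128 123 115  97  77  70  70  69  70  70  70  73 103]
 [125 120 104  80  70  70  69  68  71  69  70  71  71  99]]
scene_nip
[[137 139 137 137 136 139 137 183 233 233 185 156 155 154]
 [123 140 140 137 137 138 139 147 201 180 161 154 154 154]
 [ 91 136 140 140 136 137 139 138 136 154 154 154 153 149]
 [127 139 140 139 138 137 138 139 137 147 154 151 140 125]
 [155 151 140 140 138 137 136 138 138 136 141 129 121 119]
 [156 156 145 140 140 138 137 137 134 124 121 119 107  85]
 [15
[... 2571 characters left out ...]
1 116 121 118]
 [158 159 171 173  81 121 120 114 116 116 118 117 117 124]
 [156 144 174 175 123  74 119 115 117 114 114 121 120 116]
 [172 174 169 174 174  63 103 123 115 117 122 122 121 117]
 [170 178 172 159 166 134 133  81  82  78  77  77  75  79]
 [204 201 157 154 155 157 159  72  78  78  73  75  72  75]
 [160 153 153 154 155 155 157  92  77  75  77  78  80  79]
 [154 154 154 149 151 156 156 138  76  73  71  72  75  74]
 [154 158 154 157 154 160 156 162  71  77  76  74  78  76]
 [159 155 159 162 156 157 158 149  70  78  75  73  74  79]
 [157 153 148 150 149 162 169 100  73  75  79  76  78  76]
 [137 162 174 174 173 173 174 156  73  74  78  73  75  74]]
105 274 0 283 4448
0 501 0 383 7741
```

Run:
```python
from h import *
a,b,c=[cv2.imread(f'pics/scene_{k}.png').mean(2) for k in('rel','nip','in')]
from scipy.ndimage import shift,gaussian_filter
# rows just left of toe end: strap/tube edge, columns 212..226, rows 240..262
sl=np.s_[240:260,212:225]
d=(-.93,-.05)
for nm,A,B in(('nip vs rel',a,b),('in vs rel',a,c)):
    best=[]
    for mm in np.arange(-2,5.1,.2):
        S=shift(A,(d[1]*mm/2,d[0]*mm/2),order=3); best.append((np.median(np.abs(S-B)[sl]),np.mean(np.abs(S-B)[sl]),mm))
    print(nm,min(best),min(best,key=lambda t:t[1]))
```

```text
nip vs rel (np.float64(0.6666666666666785), np.float64(1.2269230769230928), np.float64(-4.440892098500626e-16)) (np.float64(0.6943399787386042), np.float64(1.169186064940618), np.float64(0.1999999999999993))
in vs rel (np.float64(0.8071596120043552), np.float64(1.0803980687118322), np.float64(-0.40000000000000036)) (np.float64(0.8194064492318489), np.float64(0.9433119420346591), np.float64(-0.2000000000000004))
```

Run:
```python
from h import *
I=[cv2.imread(f'pics/scene_{k}.png').mean(2) for k in('in','rel','nip')]
for v in range(241,253):
    o=[]
    for A in I:
        r=A[v,212:232]; x=np.nonzero((r[:-1]>=148)&(r[1:]<148))[0]
        o.append(212+x[0]+(r[x[0]]-148)/(r[x[0]]-r[x[0]+1]) if len(x) else np.nan)
    print(v,np.round(o,2))
```

```text
241 [nan nan nan]
242 [nan nan nan]
243 [216.42 216.37 215.32]
244 [217.21 217.22 216.39]
245 [217.67 217.65 217.14]
246 [218.6  218.45 217.54]
247 [219.21 219.16 218.38]
248 [219.61 219.5  218.81]
249 [220.65 220.21 219.44]
250 [221.22 220.88 220.06]
251 [221.21 221.03 220.34]
252 [220.2  220.04 219.8 ]
```

The strap edge shifted about 0.78 px, i.e. about 1.7 mm (≈0.35 N m), and came back after the release. Next I centre the bar's yaw and draw it out.

Request:
apply_moves:
  targets:
    - {"translation":[0.003,0.065,0],"twist":-0.7,"hand":0}
    - {"translation":[0.003,0.065,0],"twist":-0.7,"hand":0}
    - {"translation":[0.002,0.046,0],"twist":-0.5,"hand":0}
    - {"translation":[0,0,0],"twist":0,"hand":0}

```text
time: 22.45
tool_pos: [0.463, -0.147, 0.081]
tool_rot: [0.0, 0.98, 0.201, 0.001]
contact_force: [0.4, 0.2, -2.5]
gripper_width: 0.207
grasp_force: 60.3
```

```bash
python3 -c "
from h import *
av(3)"
```

```text
turned,Ftool,Tz,Mz [ 0.9982  0.0359 -0.1233  3.0978  0.0026 -0.0085] sd [0.0038 0.0398]
```

Free of contact. Drawing out.

Request:
apply_moves:
  targets:
    - {"translation":[-0.1,0,0],"twist":0,"hand":0}
    - {"translation":[-0.15,0,0],"twist":0,"hand":0}
    - {"translation":[-0.15,0,0],"twist":0,"hand":0}
    - {"translation":[-0.15,0,0],"twist":0,"hand":0}
    - {"translation":[-0.15,0,0],"twist":0,"hand":0}
    - {"translation":[0,0,0],"twist":0,"hand":0}

```text
time: 23.15
tool_pos: [0.3958, -0.1749, 0.0801]
tool_rot: [-0.0, 0.98, 0.2, -0.0]
contact_force: [0.3, -0.5, -3.2]
gripper_width: 0.21
grasp_force: 60.2
```

Request:
apply_moves:
  targets:
    - {"translation":[-0.05,0,0],"twist":0,"hand":0}
    - {"translation":[0,0,-0.3],"twist":0,"hand":0}
    - {"translation":[0,0,-0.4],"twist":0,"hand":0}
    - {"translation":[0,0,-0.3],"twist":0,"hand":0}
    - {"translation":[0,0,0],"twist":0,"hand":0}
    - {"translation":[0,0,0],"twist":0,"hand":0}

```text
time: 23.75
tool_pos: [0.3934, -0.1763, 0.1805]
tool_rot: [0.0, 0.979, 0.202, 0.0]
contact_force: [0.3, 0.9, -3.6]
gripper_width: 0.21
grasp_force: 60.3
```

```bash
python3 -c "
from h import *
chk()
for n in ('scene','side'):
    save(n,n+'_out.png')
    print([(d['score'],d['point']) for d in recognise(n,'eye_center')[:2]],[(d['score'],d['point']) for d in recognise(n,'mat')[:2]])
"
```

```text
t 23.75 p [ 0.3934 -0.1763  0.1805] yaw 0.40595942560870696 rel [0.168  0.0005 0.0971] F [ 0.2968  0.9194 -3.6226] Ftool [ 0.6339 -0.7301  3.6224] T [-0.006   0.0164 -0.012 ] Mz -0.13459753192907623 j [-0.5944 -0.4117  2.0967  0.      1.4557  0.5704]
[(0.61, [0.5554, -0.1172, 0.0738])] [(0.85, [0.525, 0.2311, 0.0062])]
[(0.46, [0.5499, -0.1116, 0.077])] [(0.68, [0.5776, 0.2334, 0.0045])]
```

Request:
apply_moves:
  targets:
    - {"translation":[0.28,-0.345,0],"twist":0,"hand":0}
    - {"translation":[0.28,-0.345,0],"twist":0,"hand":0}
    - {"translation":[0.28,-0.345,0],"twist":0,"hand":0}
    - {"translation":[0.28,-0.345,0],"twist":0,"hand":0}
    - {"translation":[0.29,-0.345,0],"twist":0,"hand":0}
    - {"translation":[0.29,-0.345,0],"twist":0,"hand":0}
    - {"translation":[0.29,-0.345,0],"twist":0,"hand":0}
    - {"translation":[0.28,-0.345,0],"twist":0,"hand":0}

```text
time: 24.85
tool_pos: [0.4927, 0.1689, 0.1796]
tool_rot: [0.0, 0.979, 0.202, -0.001]
contact_force: [0.7, -0.3, -2.5]
gripper_width: 0.21
grasp_force: 60.3
```

Request:
apply_moves:
  targets:
    - {"translation":[0.28,-0.345,0],"twist":-0.5,"hand":0}
    - {"translation":[0,0,0.4],"twist":0,"hand":0}
    - {"translation":[0,0,0.4],"twist":0,"hand":0}
    - {"translation":[0,0,0.4],"twist":0,"hand":0}
    - {"translation":[0,0,0.2],"twist":0,"hand":0}
    - {"translation":[0,0,0.1],"twist":0,"hand":0}
    - {"translation":[0,0,0],"twist":0,"hand":0}
    - {"translation":[0,0,0],"twist":0,"hand":0}

```text
time: 25.65
tool_pos: [0.506, 0.2099, 0.0316]
tool_rot: [-0.0, 0.974, 0.226, 0.001]
contact_force: [1.4, -0.0, -2.9]
gripper_width: 0.208
grasp_force: 60.3
```

Request:
apply_moves:
  targets:
    - {"translation":[0,0,0.1],"twist":0,"hand":0}
    - {"translation":[0,0,0.07],"twist":0,"hand":0}
    - {"translation":[0,0,0.01],"twist":0,"hand":0}
    - {"translation":[0,0,0],"twist":0,"hand":0}

```text
time: 26.05
tool_pos: [0.505, 0.2097, 0.0125]
tool_rot: [-0.0, 0.974, 0.226, -0.0]
contact_force: [-0.3, 0.1, -3.1]
gripper_width: 0.211
grasp_force: 60.4
```

Request:
apply_moves:
  targets:
    - {"translation":[0,0,0.008],"twist":0,"hand":0}
    - {"translation":[0,0,0],"twist":0,"hand":0}

```text
time: 26.25
tool_pos: [0.5051, 0.2097, 0.0123]
tool_rot: [0.0, 0.974, 0.226, -0.0]
contact_force: [-1.8, -0.8, 2.5]
gripper_width: 0.208
grasp_force: 60.9
```

Request:
apply_moves:
  targets:
    - {"translation":[0,0,0],"twist":0,"hand":0.3}
    - {"translation":[0,0,0],"twist":0,"hand":0.5}
    - {"translation":[0,0,0],"twist":0,"hand":0.6}
    - {"translation":[0,0,0],"twist":0,"hand":0.6}
    - {"translation":[0,0,-0.2],"twist":0,"hand":0.6}
    - {"translation":[0,0,-0.5],"twist":0,"hand":0.6}
    - {"translation":[0,0,-0.5],"twist":0,"hand":0.6}
    - {"translation":[0,0,0],"twist":0,"hand":0.6}

```text
time: 27.05
tool_pos: [0.5104, 0.2112, 0.1409]
tool_rot: [-0.0, 0.974, 0.226, 0.008]
contact_force: [1.7, 0.6, 1.0]
gripper_width: 0.599
grasp_force: 0.0
```

Request:
apply_moves:
  targets:
    - {"translation":[0,0,-0.5],"twist":0,"hand":1}
    - {"translation":[0,0,-0.2],"twist":0,"hand":1}
    - {"translation":[0,0,0],"twist":0,"hand":1}
    - {"translation":[0,0,0],"twist":0,"hand":1}

```text
time: 27.45
tool_pos: [0.5049, 0.2096, 0.2012]
tool_rot: [-0.0, 0.974, 0.226, -0.0]
contact_force: [1.1, -0.3, -0.4]
gripper_width: 0.999
grasp_force: 0.0
```

Run:
```python
from h import *
chk()
save('wrist','w9.png')
rs=regions_of('wrist','rod_grip')
bar('wrist')
save('scene','scene_end.png')
I=[cv2.imread(f'pics/{k}.png').mean(2) for k in('s1','scene_out','scene_end')]
for v in range(243,253,2):
    o=[]
    for A in I:
        t=(A[v,216:218].max()+A[v,226])/2; r=A[v,212:232]; t=.5*(r.max()+A[v,230]); o.append(np.round(r[::3]))
    print(v,*[x.astype(int) for x in o])
```

```text
t 27.45 p [0.5049 0.2096 0.2012] yaw 0.4557678644495097 rel [-0.1022  0.3065  0.1177] F [ 1.0525 -0.3105 -0.4141] Ftool [0.8084 0.7421 0.414 ] T [ 0.0283 -0.0068  0.0563] Mz -0.2672607839906967 j [ 0.2574 -0.1175  1.8226  0.      1.4364  1.3724]
0.93 c [0.538  0.2257] dir [-0.9002 -0.4354] ext -0.09989459684233647 0.08045031390769508 halfwidths [0.0097, 0.0109, 0.0099, 0.0089, 0.0081, 0.0186, 0.019, 0.0204, 0.0195]
0.92 c [0.4515 0.4805] dir [-0.9812  0.1931] ext -0.04113963651495474 0.05275223435937994 halfwidths [0.016, 0.016, 0.0167, 0.016, 0.0079]
243 [201 235 207 232 225 222 220] [184 163 141 139 136 153 218] [199 233 205 230 223 220 218]
245 [238 239 213 231 228 223 216] [235 230 148 140 138 140 213] [236 237 211 229 227 221 214]
247 [239 239 236 210 230 215 156] [223 220 157 138 139 151 154] [238 237 234 208 228 213 154]
249 [238 238 236 206 219 147 119] [171 157 154 145 137 121 119] [237 236 235 205 217 146 118]
251 [238 237 237 217 136 120  99] [155 155 156 149 120 119  99] [236 236 236 215 133 118  98]
```

The bar lies flat on the mat at its old place, and the strap's edge profile matches the start. I'm handing the job in.

```bash
python3 -c "
from plant import job_done
print(job_done())"
```

```text
the job is handed in; nothing more can be done
None
```

I seated the screw and nipped it up to about 0.4 N m by the measured moment (about 1.7 mm of strap drag in the pictures), laid the bar flat back on the mat with the strap back in line, and handed the job in; no verdict came back.

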